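# Ring up the goods on the counter scale

### The job

One article - the nougat block, the cut piece of halva wheel or the small halva block - is lying on the scale's platter, weighed for a customer. With the fingertips, lightly press the product key that belongs to that article until it is clearly down and let it come up, then do the same with the wide ticket key and draw the hand back at least a hand's breadth. Touch no other key, and leave the platter, the goods and everything else on the stall as they are; nothing is picked up.

Things in the scene. Friction and masses are not known exactly. Their poses are not given: they have to be found in the camera images.
- scale: the stall's counter scale, fixed: white housing 294 mm deep (x) by 218 mm wide (y); a black key panel in front, sloping up away from the robot by 8 degrees, a steel platter behind it, and a display on a 330 mm high pole at the far right. Origin: centre of its underside on the table; x points from the keys to the platter, y to the left as the robot sees it, z up
- platter: the scale's steel weighing platter, 158 (x) by 212 (y) mm, top face 10 mm above its origin and 52 mm above the table; it floats on a stiff load cell, so touching it spoils the weight. Origin on the axis through its centre. The article being sold lies on it with its origin within 40 mm of that axis; the two others are more than 150 mm away, on the wooden serving plank right of the scale
- block: nougat block between wafer sheets in clear film, pale with nuts, 108x114x74 mm, origin at the centre of its underside
- wheel: piece cut from a halva wheel, beige with nuts, flat cut face and rounded back, 122x71x77 mm, origin at the centre of its underside
- cube: small plain beige block of halva, 55x62x44 mm, origin at the centre of its underside
- key_block_top (a point): centre of the top face of the product key of the nougat block: leftmost of the four square keys (24 by 28 mm) in the back row; a raised square between two lines on it. Cap 24 (x) by 28 (y) mm, 12 mm proud of the panel, 40 to 47 mm above the table; this point's z axis is the panel's normal, which leans 8 degrees from vertical towards the robot. Keys of a row stand 46 mm apart, the rows 46 mm
- key_block (a joint): how far that key is down, m: 0 up, 0.008 at its stop; it counts as pressed from 0.003. Springs back when let go; 2 N starts it, 4.3 N presses it 0.003, 8 N takes it to its hard stop
- key_wheel_top (a point): centre of the top face of the product key of the cut wheel piece: second from the left in the back row of four square keys; a raised disc on it. Cap 24 by 28 mm, 12 mm proud of the panel, 40 to 47 mm above the table; this point's z axis is the panel's normal, which leans 8 degrees from vertical towards the robot. Keys of a row stand 46 mm apart, the rows 46 mm
- key_wheel (a joint): how far that key is down, m: 0 up, 0.008 at its stop; it counts as pressed from 0.003. Springs back when let go; 2 N starts it, 4.3 N presses it 0.003, 8 N takes it to its hard stop
- key_cube_top (a point): centre of the top face of the product key of the small halva block: third from the left in the back row of four square keys; a small raised square on it. Cap 24 by 28 mm, 12 mm proud of the panel, 40 to 47 mm above the table; this point's z axis is the panel's normal, which leans 8 degrees from vertical towards the robot. Keys of a row stand 46 mm apart, the rows 46 mm
- key_cube (a joint): how far that key is down, m: 0 up, 0.008 at its stop; it counts as pressed from 0.003. Springs back when let go; 2 N starts it, 4.3 N presses it 0.003, 8 N takes it to its hard stop
- key_bar_top (a point): centre of the top face of the product key of the long nougat bars, which are never on the platter: rightmost of the four square keys in the back row; a thin raised bar on it. Cap 24 by 28 mm, 12 mm proud of the panel, 40 to 47 mm above the table; this point's z axis is the panel's normal, which leans 8 degrees from vertical towards the robot. Keys of a row stand 46 mm apart, the rows 46 mm
- key_bar (a joint): how far that key is down, m: 0 up, 0.008 at its stop; it counts as pressed from 0.003. Springs back when let go; 2 N starts it, 4.3 N presses it 0.003, 8 N takes it to its hard stop
- key_zero_top (a point): centre of the top face of the zero key: the left one of two round keys in the front row (nearest the robot); not for this job. Cap 24 mm across, 12 mm proud of the panel, 40 to 47 mm above the table; this point's z axis is the panel's normal, which leans 8 degrees from vertical towards the robot. Keys of a row stand 46 mm apart, the rows 46 mm
- key_zero (a joint): how far that key is down, m: 0 up, 0.008 at its stop; it counts as pressed from 0.003. Springs back when let go; 2 N starts it, 4.3 N presses it 0.003, 8 N takes it to its hard stop
- key_tare_top (a point): centre of the top face of the tare key: the right one of two round keys in the front row, beside the wide key; not for this job. Cap 24 mm across, 12 mm proud of the panel, 40 to 47 mm above the table; this point's z axis is the panel's normal, which leans 8 degrees from vertical towards the robot. Keys of a row stand 46 mm apart, the rows 46 mm
- key_tare (a joint): how far that key is down, m: 0 up, 0.008 at its stop; it counts as pressed from 0.003. Springs back when let go; 2 N starts it, 4.3 N presses it 0.003, 8 N takes it to its hard stop
- key_ticket_top (a point): centre of the top face of the ticket key: the one wide key, at the right of the front row. Cap 24 (x) by 74 (y) mm, 12 mm proud of the panel, 40 to 47 mm above the table; this point's z axis is the panel's normal, which leans 8 degrees from vertical towards the robot. Keys of a row stand 46 mm apart, the rows 46 mm
- key_ticket (a joint): how far that key is down, m: 0 up, 0.008 at its stop; it counts as pressed from 0.003. Springs back when let go; 2 N starts it, 4.3 N presses it 0.003, 8 N takes it to its hard stop
- notebook: blue notebook, 150x104x14 mm, lying at the front of the table right of the serving plank; origin at the centre of its underside; to be left alone
- pen: blue and white pen, 135 mm long, 16 mm thick, lying on the notebook; origin under its centre; to be left alone
- carton: upright card box, 46x52x150 mm, standing behind the tray of sweets, at its right; origin under its centre; to be left alone
- sweetbox: card box lying on its side, 150x52x46 mm, behind the tray of sweets; origin under its centre; to be left alone
- board: wooden serving plank, 108 (x) by 250 (y) by 52 mm, fixed, at the front of the table right of the scale; the goods that are not being weighed stand on it; origin at the centre of its underside

How it is judged:
By the outcome, as a careful person would: the job done as asked, in the order asked, and still so for the second after the job is handed in, with the robot touching nothing.
It also fails if it takes over 35 s, if anything falls off the work surface, if the arm or the gripper's body presses on something with over 40 N, if the wrist force passes 120 N, or if a joint passes its speed limit or range.

### The arm

A 7-joint arm with a two-finger parallel gripper is mounted at the origin on a cart in front of the work surface, level with it; the furniture and walls round the work are solid. World frame = base frame: x ahead of the robot, y to its left, z up, the work surface at z = 0. Lengths are in m, angles in rad, forces in N, time in s.
With the tool pointing down it reaches from about 0.4 to 0.85 m from the base axis. Payload 10.4 kg.
Tool frame: the origin (TCP) lies between the finger pads, 19 mm behind the fingertips; this is the grasp point; z points along the fingers, y is the line along which they close (so a half turn about z gives the same grasp; the last joint's range is limited). The gripper opens to 87 mm and grips with 3 to 60 N. Pads are 19 mm wide; open, the fingers measure 117 mm over their backs; the gripper's body (75 mm by 190 mm) begins 51 mm behind the grasp point.
Start: joints at [1.278, 0.332, -0.065, 1.46, 0.022, 1.35, -0.088], TCP at [0.167, -0.602, 0.241] pointing down, gripper open.
Joint ranges: [-2.6, 2.6], [-0.5, 2.12], [-1.47, 1.34], [0.16, 2.42], [-1.27, 4.41], [0.06, 2.06], [-2.6, 2.6]. Speed limits (rad/s): [2.22, 2.22, 2.79, 2.79, 3.14, 3.14, 3.14].

### API

Orientations are given as a unit quaternion [x, y, z, w].
In Python, from bench import * gives the robot as it stands.
- The arm moves only by the tool play_rows, never from a script. Its argument "increments" is text: rows parted by semicolons, each of 7 numbers parted by spaces: the turn, a rotation vector about the tool's x, y, z in rad, then the shift along the tool's x, y, z in m, then the opening, from 0 (shut) to 1 (fully open). A call has 1 to 8 rows; each row is the pose to reach, as a shift and turn from the pose commanded when the call began, along the tool's axes at that moment; what a row does not reach only later rows make up. A row lasts 1/10 s, in which the tool goes at most 50 mm and 8.59 degrees, less where a joint would pass 70% of its speed; a pose out of reach is approached as far as the arm can. A call with a gripper value outside its range is refused whole. The fingers move at their own pace and stop on an object; "grip_force" is the grip in N (left out, the last holds). Time passes only in rows, so rows that repeat a pose let the fingers close. It gives the time, the measured TCP pose, the force, the opening and the grip force at its end, in the units of the state.
- read_state(): the state, without advancing time (a new reading comes with each control period).
- camera(name): name is "scene" or "top" or "wrist"; returns a dict with "color" (400x640x3 uint8, red, green, blue), "fx", "fy", "cx", "cy" (pixels), "camera_from_world" (4x4, takes a point from world to camera coordinates); the wrist camera has in their place "mount" (4x4, takes a point from camera to tool coordinates, whose origin is the TCP and whose axes are the flange's). Camera axes: x right, y down, z forward; pixel columns grow to the right and rows downward; lengths in m; the calibration is good to about 2 mm. The wrist camera is an equidistant fisheye: a pixel r from the principal point sees the ray r / f radians off the axis. A picture is of the moment at which its call begins: read the wrist's pose just before it. There is no depth.
- close_job(): hands the job in; it is judged then, once.
The state is a dict: "time": time; "joint_positions": joint angles; "joint_vel": joint speeds; "joint_torque": joint torques, N m; "ee_pos": TCP position; "eef_rot": TCP orientation; "ft_force": force on the tool from outside, world axes, zero at the start; "torque": the same for the moment, N m; "width": finger opening in m; "grip_force": force on a finger pad.
Only numpy, scipy, OpenCV 4.12 (cv2) and the standard library are available. Lean on these libraries where they do the work, as an engineer would, in place of code of your own. Each camera call takes 0.05 s, during which the arm holds its last target. There are 200 camera calls.

## Working session

There is one attempt and no reset: what is moved stays moved. The work goes in short steps, Python scripts to look and compute and a tool call to move; the robot and the scene stay as the last step left them, time stands still between calls to the robot, and variables do not carry over. Pictures are saved under pics/ and viewed, at most 10 in all, crops included, and the job is handed in when it is done.

Besides the shell and the picture viewer there is one more tool, called after ">>>" as name(argument=value, ...) on one line, values as JSON. play_rows: Moves the arm, as the interface text tells. Its arguments: {"type":"object","properties":{"increments":{"type":"string"},"grip_force":{"type":"number"}},"required":["increments"]}

```bash
mkdir -p pics
python3 - <<'E'
from bench import *
import cv2,numpy as np
s=read_state();print(s['time'],s['ee_pos'],s['eef_rot'],s['ft_force'],s['width'])
for n in("scene","top"):
    c=camera(n);cv2.imwrite(f'pics/{n}.png',c['color'][:,:,::-1]);print(n,c['fx'],c['fy'],c['cx'],c['cy'],np.round(c['camera_from_world'],4).tolist())
E
```

```text
0.0 [ 0.16646094 -0.60204878  0.24047006] [ 9.90914944e-01  1.34488211e-01 -1.27590170e-04 -6.91883913e-04] [ 0.3632856   0.07748782 -0.2668568 ] 0.08714181383232723
scene 453.94535656279714 453.94535656279714 323.4684392768726 201.28939655379787 [[-0.6923, -0.7215, 0.0099, 0.3455], [-0.4731, 0.4435, -0.7612, 0.3294], [0.5448, -0.5317, -0.6484, 1.0065], [0.0, 0.0, 0.0, 1.0]]
top 462.34588450415976 462.34588450415976 314.2305551341449 187.96380123858015 [[-0.1183, -0.993, -0.0048, 0.0279], [-0.9694, 0.1166, -0.2162, 0.5486], [0.2153, -0.021, -0.9763, 1.192], [0.0, 0.0, 0.0, 1.0]]
```

View pics/scene.png

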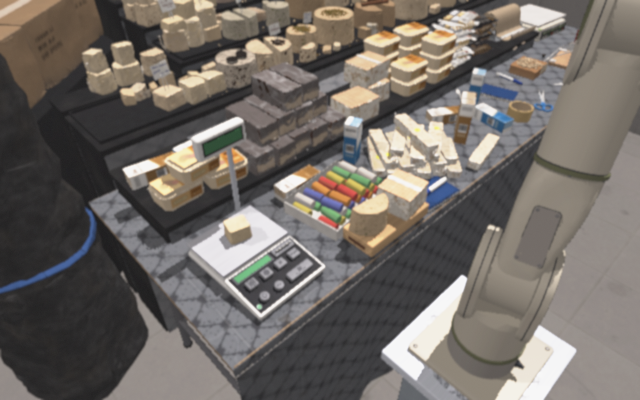

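View pics/top.png

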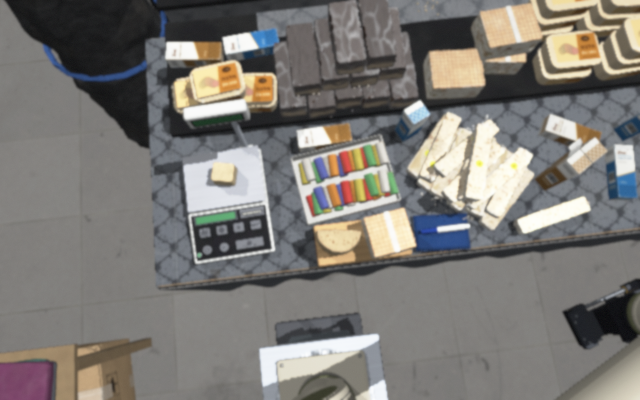

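The small halva block (cube) is on the platter (top, about 222,175). The wheel piece and nougat block are on the plank (about 340,240 and 390,232). The key panel spans about (190..272, 205..262), so I'll zoom in on it.

Run:
```python
import cv2,numpy as np
a=cv2.imread('pics/top.png')[195:270,175:285];b=cv2.imread('pics/scene.png')[230:320,220:330]
a=cv2.resize(a,None,fx=7,fy=7,interpolation=cv2.INTER_CUBIC)
cv2.imwrite('pics/c1.png',a)
b=cv2.resize(b,None,fx=6.5,fy=6.5,interpolation=cv2.INTER_CUBIC)
cv2.imwrite('pics/c2.png',b)
```

```text
(no output)
```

View pics/c1.png

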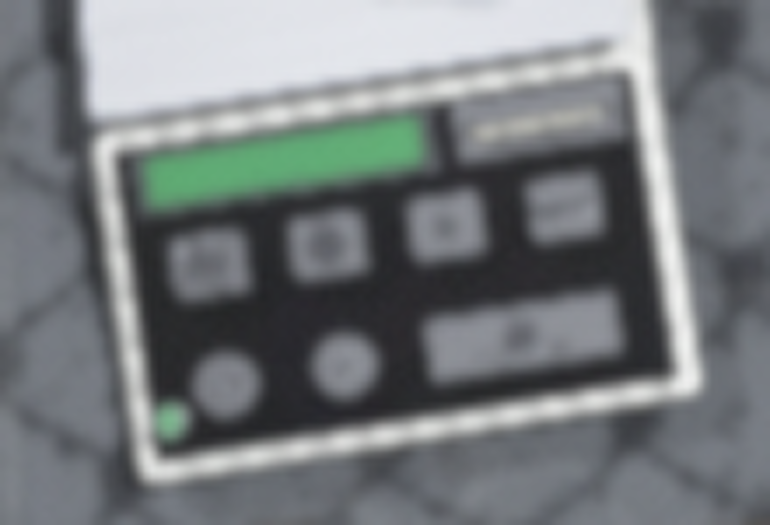

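View pics/c2.png

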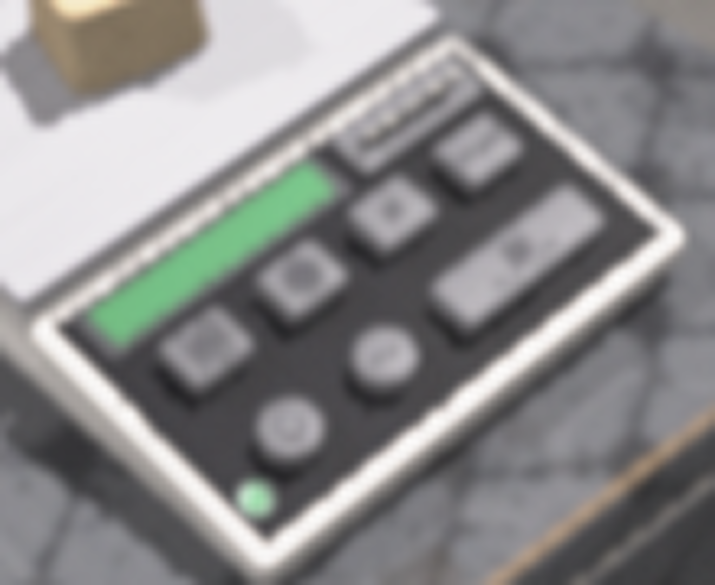

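Top crop: the third square key (small raised square) is at about (446,226) and the ticket key at (524,338). Scene crop: the same keys are at (394,212) and (518,254). I'll triangulate all seven caps from both views.

```bash
cat > m.py <<'E'
from bench import *
import cv2,numpy as np
from scipy.spatial.transform import Rotation as R
np.set_printoptions(precision=4,suppress=True)
T=np.array([(210,264),(328,244),(446,226),(565,208),(228,384),(345,367),(524,338)],float);T=(T+.5)/7-.5+[175,195]
S=np.array([(206,346),(303,278),(394,212),(478,148),(290,427),(385,353),(518,254)],float);S=(S+.5)/6.5-.5+[220,230]
P=[];
for n in("top","scene"):
    c=camera(n);K=np.array([[c['fx'],0,c['cx']],[0,c['fy'],c['cy']],[0,0,1]]);P.append(K@c['camera_from_world'][:3])
    M=c['camera_from_world'];uv=T if n=="top" else S
    X=np.c_[(uv-[c['cx'],c['cy']])/c['fx'],np.ones(7)]@M[:3,:3]; o=-M[:3,:3].T@M[:3,3]
    h=np.array([.0465]*4+[.040]*3); print(n,'plane\n',o+X*((h-o[2])/X[:,2])[:,None])
X=cv2.triangulatePoints(P[0],P[1],T.T,S.T);X=(X[:3]/X[3]).T;print('tri\n',X)
L=np.array([(46,69,0),(46,23,0),(46,-23,0),(46,-69,0),(0,69,0),(0,23,0),(0,-46,0)])/1000
c0,c1=L.mean(0),X.mean(0);Rm,_=R.align_vectors(X-c1,L-c0)
F=Rm.apply(L-c0)+c1;print('fit\n',F,'\nres\n',(X-F)*1000,Rm.as_euler('ZYX',degrees=True))
np.save('F.npy',F)
E
python3 m.py
```

```text
top plane
 [[0.4652 0.2689 0.0465]
 [0.4675 0.2234 0.0465]
 [0.469  0.1778 0.0465]
 [0.4705 0.1317 0.0465]
 [0.4194 0.2666 0.04  ]
 [0.4205 0.2217 0.04  ]
 [0.4234 0.1526 0.04  ]]
scene plane
 [[0.465  0.2724 0.0465]
 [0.4662 0.2262 0.0465]
 [0.4683 0.1802 0.0465]
 [0.4715 0.1347 0.0465]
 [0.419  0.2701 0.04  ]
 [0.4217 0.2236 0.04  ]
 [0.424  0.1559 0.04  ]]
tri
 [[0.4665 0.2704 0.0431]
 [0.4684 0.2243 0.043 ]
 [0.4698 0.1785 0.0438]
 [0.4719 0.1328 0.0444]
 [0.4205 0.2681 0.0364]
 [0.4214 0.2225 0.039 ]
 [0.4247 0.1538 0.0373]]
fit
 [[0.4661 0.2704 0.0429]
 [0.4679 0.2244 0.0433]
 [0.4697 0.1784 0.0437]
 [0.4716 0.1325 0.0441]
 [0.4205 0.2685 0.0372]
 [0.4223 0.2225 0.0376]
 [0.4251 0.1536 0.0382]] 
res
 [[ 0.415   0.03    0.1465]
 [ 0.4432 -0.088  -0.3227]
 [ 0.0754  0.0504  0.0708]
 [ 0.3075  0.2871  0.2612]
 [ 0.0117 -0.4298 -0.7667]
 [-0.8923 -0.0081  1.4463]
 [-0.3606  0.1583 -0.8355]] [ 2.3285 -7.1917 -0.5077]
```

```bash
cat > h.py <<'E'
from bench import *
import numpy as np,sys
from scipy.spatial.transform import Rotation as R
np.set_printoptions(precision=4,suppress=True)
y,t=np.radians(2.3),np.radians(8)
Z=np.array([np.sin(t)*np.cos(y),np.sin(t)*np.sin(y),-np.cos(t)])  # into the panel
Y=np.array([np.sin(y),-np.cos(y),0]);RT=R.from_matrix(np.c_[np.cross(Y,Z),Y,Z])
CUBE=np.array([.4697,.1785,.0465]);TICK=np.array([.4245,.1540,.0400])
def show():
    s=read_state();print('t',s['time'],'p',np.array(s['ee_pos']),'F',np.array(s['ft_force']),'w',s['width'],'q',s['joint_positions']);return s
def inc(p,Rt=RT):
    s=read_state();R0=R.from_quat(s['eef_rot']);print(np.r_[(R0.inv()*Rt).as_rotvec(),R0.inv().apply(np.array(p)-s['ee_pos'])])
def above(k,d): return k-Z*(.019+d)
E
python3 - <<'E'
from h import *
show()
for p in[(.42,-.45,.32),(.5,-.15,.32),(.48,.1,.3),above(CUBE,.1)]:inc(p)
E
```

```text
t 0.2 p [ 0.1666 -0.6022  0.2408] F [-0.3835 -0.3864  0.987 ] w 0.08706459791788514 q [ 1.2784  0.3326 -0.0647  1.4605  0.0216  1.3499 -0.0885]
[-0.0168  0.1391  0.2293  0.2849 -0.0792 -0.0791]
[-0.0168  0.1391  0.2293  0.4419 -0.347  -0.0789]
[-0.0168  0.1391  0.2293  0.4893 -0.5933 -0.0587]
[-0.0168  0.1391  0.2293  0.4842 -0.6754  0.077 ]
```

>>> play_rows(increments="0 0 0 0.03 0 -0.04 0;0 0 0 0.08 -0.01 -0.07 0;0 0.02 0.03 0.12 -0.02 -0.08 0;0 0.04 0.06 0.17 -0.035 -0.08 0;0 0.06 0.1 0.21 -0.05 -0.08 0;-0.01 0.08 0.14 0.25 -0.065 -0.08 0;-0.01 0.1 0.18 0.285 -0.08 -0.08 0;-0.017 0.14 0.23 0.315 -0.12 -0.08 0", grip_force=10)

```text
time: 1.0
ee_pos: [0.4399, -0.4024, 0.3199]
eef_rot: [0.997, 0.019, 0.07, -0.002]
ft_force: [0.1, 0.4, 0.9]
width: 0.0309
grip_force: 0.0
```

Run:
```python
from h import *
show()
for p in[(.5,-.15,.32),(.48,.1,.3),above(CUBE,.1)]:inc(p)
```

```text
t 1.0 p [ 0.4399 -0.4024  0.3199] F [0.0971 0.3824 0.8568] w 0.030863710147309972 q [ 0.9166  0.1794 -0.2289  1.4959 -0.0551  1.3665 -0.8317]
[-0.0003 -0.0013 -0.0028  0.0688 -0.25    0.0098]
[-0.0003 -0.0013 -0.0028  0.0554 -0.5006  0.0283]
[-0.0003 -0.0013 -0.0028  0.0127 -0.5793  0.1593]
```

>>> play_rows(increments="0 0 0 0.01 -0.045 0 0;0 0 0 0.025 -0.09 0 0;0 0 0 0.04 -0.135 0.005 0;0 0 0 0.055 -0.18 0.005 0;0 0 0 0.065 -0.225 0.01 0;0 0 0 0.065 -0.27 0.01 0;0 0 0 0.065 -0.315 0.015 0;0 0 0 0.06 -0.36 0.02 0")

```text
time: 1.8
ee_pos: [0.4861, -0.0387, 0.3095]
eef_rot: [0.997, 0.02, 0.071, -0.001]
ft_force: [0.2, 0.5, -0.1]
width: 0.0007
grip_force: 0.0
```

Run:
```python
from h import *
show()
for p in[(.48,.1,.3),above(CUBE,.1)]:inc(p)
```

```text
t 1.8 p [ 0.4861 -0.0387  0.3095] F [ 0.248   0.5384 -0.1047] w 0.0006839876291514112 q [ 0.5873 -0.0882 -0.5539  1.7828 -0.0576  1.2933 -1.4873]
[ 0.0011 -0.0016 -0.0003 -0.0019 -0.1388  0.0092]
[ 0.0011 -0.0016 -0.0003 -0.0444 -0.2178  0.1401]
```

>>> play_rows(increments="0 0 0 -0.005 -0.04 0.01 0;0 0 0 -0.01 -0.085 0.01 0;0 0 0 -0.015 -0.13 0.02 0;0 0 0 -0.025 -0.17 0.04 0;0 0 0 -0.035 -0.205 0.07 0;0 0 0 -0.0444 -0.2178 0.1 0;0 0 0 -0.0444 -0.2178 0.12 0;0 0 0 -0.0444 -0.2178 0.12 0")

```text
time: 2.6
ee_pos: [0.449, 0.1756, 0.1819]
eef_rot: [0.997, 0.02, 0.068, -0.001]
ft_force: [0.0, -0.2, -0.5]
width: 0.0001
grip_force: 0.0
```

Run:
```python
from h import *
import cv2
s=show();inc(above(CUBE,.02));inc(above(CUBE,.0))
c=camera('wrist');im=c['color'];cv2.imwrite('pics/w.png',im[:,:,::-1])
# project expected keys into the wrist view
M=np.linalg.inv(c['mount']);R0=R.from_quat(s['eef_rot'])
F=np.load('F.npy')
for p in list(F)+[np.array(s['ee_pos'])+Z*.019]:
    q=M[:3,:3]@R0.inv().apply(p-s['ee_pos'])+M[:3,3];a=np.arctan2(np.hypot(*q[:2]),q[2]);r=q[:2]/np.hypot(*q[:2])*a*c['fx'];print(r+[c['cx'],c['cy']])
```

```text
t 2.6 p [0.449  0.1756 0.1819] F [ 0.0376 -0.1748 -0.53  ] w 7.81121638956061e-05 q [ 0.3748  0.0164 -0.8757  1.9684  0.086   1.0425 -2.0692]
[ 0.0014  0.0032  0.0005  0.0021 -0.0023  0.098 ]
[ 0.0014  0.0032  0.0005  0.0022 -0.0023  0.118 ]
[226.8887 192.9237]
[272.7119 192.7947]
[320.9701 192.7849]
[369.4436 192.904 ]
[230.9412 236.73  ]
[274.9513 237.6369]
[344.3661 238.0386]
[323.4312 248.9273]
```

View pics/w.png

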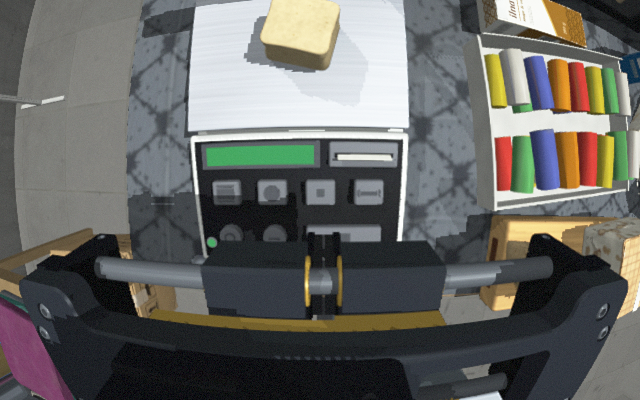

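The wrist view shows the cube key at about (320,192), against a predicted (321,193). The position is confirmed, so I'll descend to just above it.

>>> play_rows(increments="0.0014 0.003 0 0.002 -0.002 0.03 0;0.0014 0.003 0 0.002 -0.002 0.06 0;0.0014 0.003 0 0.002 -0.002 0.085 0;0.0014 0.003 0 0.002 -0.002 0.1 0;0.0014 0.003 0 0.002 -0.002 0.108 0;0.0014 0.003 0 0.002 -0.002 0.108 0;0.0014 0.003 0 0.002 -0.002 0.108 0")

```text
time: 3.35
ee_pos: [0.4684, 0.1785, 0.0789]
eef_rot: [0.997, 0.019, 0.073, -0.002]
ft_force: [0.0, 0.1, 0.0]
width: 0.0006
grip_force: 0.0
```

Run:
```python
from h import *
s=show();inc(above(CUBE,.0))
```

```text
t 3.35 p [0.4684 0.1785 0.0789] F [0.0042 0.0828 0.0023] w 0.0006409893961875254 q [ 0.2935  0.2328 -0.8482  2.0395  0.3263  0.8422 -2.2674]
[-0.0005 -0.0056 -0.0012 -0.0033  0.0001  0.0133]
```

>>> play_rows(increments="0 -0.005 0 -0.003 0 0.003 0;0 -0.005 0 -0.003 0 0.007 0;0 -0.005 0 -0.003 0 0.01 0;0 -0.005 0 -0.003 0 0.012 0;0 -0.005 0 -0.003 0 0.012 0")

```text
time: 3.85
ee_pos: [0.4664, 0.1783, 0.0652]
eef_rot: [0.997, 0.02, 0.069, -0.002]
ft_force: [-0.8, -1.4, 2.1]
width: 0.0005
grip_force: 1.0
```

Run:
```python
from h import *
s=show();inc(above(CUBE,.0))
```

```text
t 3.85 p [0.4664 0.1783 0.0652] F [-0.7985 -1.3613  2.0546] w 0.00045379297885247234 q [ 0.2801  0.2577 -0.8383  2.0494  0.3514  0.8236 -2.2892]
[-0.0003  0.0011 -0.0007  0.0007 -0.0001  0.    ]
```

>>> play_rows(increments="0 0 0 0 0 0.001 0;0 0 0 0 0 0.002 0;0 0 0 0 0 0.003 0;0 0 0 0 0 0.004 0;0 0 0 0 0 0.004 0")

```text
time: 4.35
ee_pos: [0.4669, 0.1783, 0.0614]
eef_rot: [0.997, 0.02, 0.069, -0.002]
ft_force: [-2.2, -1.3, 4.4]
width: 0.0003
grip_force: 2.4
```

Run:
```python
from h import *
s=show();inc(above(CUBE,.0))
```

```text
t 4.35 p [0.4669 0.1783 0.0614] F [-2.1669 -1.308   4.3788] w 0.0003157690660265947 q [ 0.2752  0.2657 -0.8342  2.0511  0.361   0.8169 -2.2968]
[-0.0003  0.0009 -0.0007  0.0007 -0.0001 -0.0039]
```

>>> play_rows(increments="0 0 0 0 0 0.001 0;0 0 0 0 0 0.002 0;0 0 0 0 0 0.002 0;0 0 0 0 0 0.002 0")

```text
time: 4.75
ee_pos: [0.4672, 0.1784, 0.0595]
eef_rot: [0.997, 0.02, 0.069, -0.002]
ft_force: [-2.9, -2.3, 6.1]
width: 0.0005
grip_force: 3.1
```

Run:
```python
from h import *
s=show();inc(above(CUBE,.0))
```

```text
t 4.75 p [0.4672 0.1784 0.0595] F [-2.9134 -2.318   6.0707] w 0.00045134952242321155 q [ 0.2727  0.2697 -0.8321  2.0519  0.3658  0.8137 -2.3006]
[-0.0003  0.0008 -0.0007  0.0006 -0.     -0.0058]
```

About 5 mm down at 6 N, so the key is clearly pressed. Retract, then move over to the ticket key.

>>> play_rows(increments="0 0 0 0 0 -0.004 0;0 0 0 0 0 -0.012 0;0 0 0 0 0 -0.03 0;0 0 0 0 0 -0.04 0;0 0 0 0 0 -0.04 0;0 0 0 0 0 -0.04 0")

```text
time: 5.35
ee_pos: [0.4618, 0.1779, 0.099]
eef_rot: [0.997, 0.02, 0.07, -0.001]
ft_force: [-0.5, 0.7, -0.3]
width: 0.0008
grip_force: 0.0
```

Run:
```python
from h import *
s=show();inc(above(TICK,.01))
```

```text
t 5.35 p [0.4618 0.1779 0.099 ] F [-0.491   0.6816 -0.2635] w 0.0007914659386324288 q [ 0.3213  0.1864 -0.8701  2.0321  0.2702  0.8818 -2.2243]
[-0.0001  0.0004 -0.001  -0.046   0.0225  0.0241]
```

>>> play_rows(increments="0 0 0 -0.02 0.01 0 0;0 0 0 -0.04 0.02 0 0;0 0 0 -0.046 0.0225 0.01 0;0 0 0 -0.046 0.0225 0.024 0;0 0 0 -0.046 0.0225 0.024 0;0 0 0 -0.046 0.0225 0.024 0")

```text
time: 5.95
ee_pos: [0.4202, 0.1544, 0.0685]
eef_rot: [0.997, 0.02, 0.069, -0.002]
ft_force: [-0.1, 0.6, 0.3]
width: 0.0005
grip_force: 0.0
```

Run:
```python
from h import *
s=show();inc(above(TICK,0))
```

```text
t 5.95 p [0.4202 0.1544 0.0685] F [-0.0962  0.584   0.259 ] w 0.0004860639538363134 q [ 0.3715  0.119  -0.8866  2.1652  0.2161  0.7883 -2.1809]
[-0.0013  0.0022 -0.0004  0.0003  0.0006  0.0098]
```

>>> play_rows(increments="0 0 0 0 0 0.005 0;0 0 0 0 0 0.009 0;0 0 0 0 0 0.011 0;0 0 0 0 0 0.012 0;0 0 0 0 0 0.013 0;0 0 0 0 0 0.014 0;0 0 0 0 0 0.014 0")

```text
time: 6.65
ee_pos: [0.4224, 0.1542, 0.0552]
eef_rot: [0.997, 0.02, 0.069, -0.002]
ft_force: [-0.8, 0.1, 4.8]
width: 0.0002
grip_force: 2.3
```

Run:
```python
from h import *
s=show();inc(above(TICK,0))
```

```text
t 6.65 p [0.4224 0.1542 0.0552] F [-0.7856  0.1231  4.7731] w 0.0002220719010073672 q [ 0.3546  0.1539 -0.876   2.1722  0.2626  0.7619 -2.2201]
[-0.0005  0.0005 -0.0006 -0.0001  0.0003 -0.0037]
```

>>> play_rows(increments="0 0 0 0 0 0.001 0;0 0 0 0 0 0.002 0;0 0 0 0 0 0.002 0;0 0 0 0 0 0.002 0")

```text
time: 7.05
ee_pos: [0.4227, 0.1542, 0.0532]
eef_rot: [0.997, 0.02, 0.069, -0.002]
ft_force: [-1.5, -0.6, 5.7]
width: 0.0007
grip_force: 3.0
```

>>> play_rows(increments="0 0 0 0 0 -0.004 0;0 0 0 0 0 -0.012 0;0 0 0 0 0 -0.04 0;0 0 0 0 0 -0.08 0;0 0 0 0 0 -0.12 0;0 0 0 0 0 -0.15 0;0 0 0 0 0 -0.15 0;0 0 0 0 0 -0.15 0")

```text
time: 7.85
ee_pos: [0.4018, 0.1531, 0.2019]
eef_rot: [0.997, 0.02, 0.07, -0.001]
ft_force: [0.1, 0.1, -0.5]
width: 0.0001
grip_force: 0.0
```

Run:
```python
from h import *
import cv2
show();c=camera('wrist');cv2.imwrite('pics/w2.png',c['color'][:,:,::-1])
```

```text
t 7.85 p [0.4018 0.1531 0.2019] F [ 0.1128  0.1148 -0.475 ] w 0.00011331916222557988 q [ 0.4536 -0.1915 -0.8615  2.055  -0.107   1.083  -1.8957]
```

View pics/w2.png

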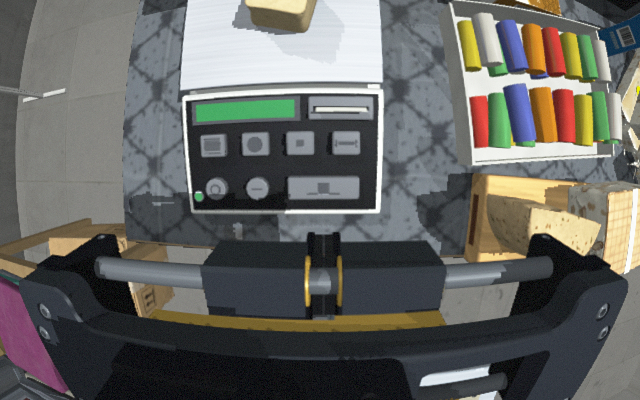

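The picture shows every key up, the ticket key at (323,188), and the goods where they were. The hand is 150 mm clear.

```bash
python3 -c "
from bench import *
print(close_job())"
```

```text
the job is handed in; nothing more can be done
None
```

The small halva block was on the platter; I pressed its key and then the wide ticket key, each about 5 mm down at about 6 N. I then drew the hand back 150 mm and handed the job in, with no verdict reported.

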